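# Find the stamped specimen box and push it to the dispatch line

### The arm

A 7-joint arm with a two-finger parallel gripper is mounted at the origin on the work surface. World frame = base frame: x ahead of the robot, y to its left, z up, the work surface at z = 0. Lengths are in m, angles in rad, forces in N, time in s.
With the tool pointing down it reaches from about 0.425 to 0.925 m from the base axis. Payload 6.8 kg.
Tool frame: the origin (TCP) lies at the very end of the fingers, on their centre line; the grasp point (between the pads) lies 19 mm behind it; z points along the fingers, y is the line along which they close (so a half turn about z gives the same grasp; the last joint's range is limited). The gripper opens to 85 mm and grips with 20 to 120 N. Pads are 22 mm wide; open, the fingers measure 114 mm over their backs; the gripper's body (76 mm by 85 mm) begins 54 mm behind the grasp point. The pads swing forward as they close: fully open they stand 13 mm farther back than shut.
Start: joints at [0.996, 0.477, 0.022, 1.555, -0.011, 1.109, -0.083], TCP at [0.304, -0.603, 0.2] pointing down, gripper open.
Joint ranges: [-2.96, 2.96], [-0.34, 2.1], [-1.41, 1.46], [0.24, 2.44], [-1.37, 4.51], [0.17, 1.92], [-2.96, 2.96]. Speed limits (rad/s): [2.39, 2.39, 3.14, 3.14, 3.14, 3.14, 3.14].

### API

Orientations are given as a unit quaternion [w, x, y, z].
In Python, from station import bot gives the robot as it stands.
- The arm moves only by the tool jog_arm, never from a script. Its argument "motion" is a list of rows, each a list of 7 numbers: the turn, a rotation vector about the tool's x, y, z in rad, then the shift along the tool's x, y, z in mm, then the finger opening in mm, from 0 to 85.4. A call has 1 to 10 rows; each row is the pose to reach, as a shift and turn from the pose commanded when the call began, along the tool's axes at that moment; what a row does not reach only later rows make up. A row lasts 1/8 s, in which the tool goes at most 62.5 mm and 10.7 degrees, less where a joint would pass 70% of its speed; a pose out of reach is approached as far as the arm can. A call with a gripper value outside its range is refused whole. The fingers move at their own pace and stop on an object; "grip_force" is the grip in N (left out, the last holds). Time passes only in rows, so rows that repeat a pose let the fingers close. It gives the time, the measured TCP pose, the force, the opening and the grip force at its end, in the units of the state.
- bot.get_obs(): the state, without advancing time (a new reading comes with each control period).
- bot.read_camera(name): name is "scene" or "top" or "wrist"; returns a dict with "pixels" (480x640x3 uint8, red, green, blue), "camera_matrix" (3x3 intrinsics, pixels), "T" (4x4, takes a point from camera to world coordinates); the wrist camera has in their place "tool_from_camera" (4x4, takes a point from camera to tool coordinates, whose origin is the TCP and whose axes are the flange's). Camera axes: x right, y down, z forward; pixel columns grow to the right and rows downward; lengths in m; the calibration is good to about 2 mm. A picture is of the moment at which its call begins: read the wrist's pose just before it. There is no depth.
- bot.hand_in(): hands the job in; it is judged then, once.
Trained networks look in a picture, given as the dict that the camera call returned (one of the last four; its "shot" number tells which), for a name from the list of things; names that differ only in an ending like _2 or _b are one class to them, and where a whole thing is asked for, a point or a joint stands for the part that bears it (a point fixed in the world has none). Each returns a list of dicts, best first, with "score" (0 to 1); they miss things now and then, are a little off and sometimes report something else, mostly with a low value. They report only what shows in the picture. A call takes as long as a camera call. They do not tell look-alikes from the thing itself.
- bot.spot_in(thing, picture): "xy" ([column, row] in pixels, amid what is visible of it).
- bot.tip_of(thing, picture): "xy" ([column, row] in pixels: a listed point, or the origin of a listed thing).
The state is a dict: "t": time; "q": joint angles; "joint_vel": joint speeds; "joint_torque": joint torques, N m; "eef_pos": TCP position; "tool_rot": TCP orientation; "contact_force": force on the tool from outside, world axes, zero at the start; "torque": the same for the moment, N m; "gripper_width": opening from 0.0 (shut) to 1.0 (fully open); "grasp_force": force on a finger pad.
Only numpy, scipy, OpenCV 4.12 (cv2) and the standard library are available. Lean on these libraries where they do the work, as an engineer would, in place of code of your own. Each camera call takes 0.05 s, during which the arm holds its last target. There are 200 camera calls.

### The job

One of the two white specimen boxes is stamped underneath with a black ring and bar. First tip both boxes over onto a broad face so that you can see their undersides; then push the stamped one along the bench until its middle lies on the black dispatch tape, and leave the blank one lying about where it fell. Only tip and push: do not pick either box up, and leave everything else on the bench where it is.

Things in the scene. Friction and masses are not known exactly. Their poses are not given: they have to be found in the camera images.
- box_1: one of two closed white plastic boxes, alike outside, one each side of the tape, at random which: 56 mm thick (own x), 116 wide (own y), 96 tall (own z), 0.14 to 0.28 kg, standing loose on the 56 x 116 underside, whose centre is the origin. Pushed on a broad face 70 mm up, it tips about the opposite lower edge and past 30 degrees falls onto its broad face. Underside: a panel recessed 4 mm, stamped on one box, blank on the other
- box_2: one of two closed white plastic boxes, alike outside, one each side of the tape, at random which: 56 mm thick (own x), 116 wide (own y), 96 tall (own z), 0.14 to 0.28 kg, standing loose on the 56 x 116 underside, whose centre is the origin. Pushed on a broad face 70 mm up, it tips about the opposite lower edge and past 30 degrees falls onto its broad face. Underside: a panel recessed 4 mm, stamped on one box, blank on the other
- box_1_mid (a point): the middle of box_1, 48 mm above its underside along its own z (28 mm above the bench when it lies on a broad face). Lying, the box slides on the bench under a light push
- box_2_mid (a point): the middle of box_2, 48 mm above its underside along its own z (28 mm above the bench when it lies on a broad face). Lying, the box slides on the bench under a light push
- stamp (a point): the centre of the black stamp (a ring 45 mm across with a bar 90 mm long through it), which is also the centre of the underside, 3.5 mm up in the recess, of the box that bears it; that box is the one to push. Out of sight while that box stands
- line: the dispatch line: a flat band of black tape stuck on the bench between the boxes, 320 mm long (its own x, pointing roughly away from the robot), 60 mm wide (its own y), 1 mm thick, no obstacle. Origin: its centre, on the bench; a thin white line runs along both edges
- jar: a brown glass specimen jar with black lid, 48 mm across, 62 mm tall, standing beyond the left half of the work; leave alone. Origin: centre of its underside
- beaker: a clear glass beaker, 68 mm across, 85 mm tall, standing beyond the right half of the work; leave alone. Origin: centre of its underside
- wash_bottle: a white bottle, 62 mm across, 160 mm tall, at the far left; leave alone. Origin: centre of its underside
- vial: a small capped glass vial, 28 mm across, 55 mm tall, near the robot, beside the near end of the tape; leave alone. Origin: centre of its underside
- petri: a clear lidded petri dish, 94 mm across, 30 mm tall, at the far right; leave alone. Origin: centre of its underside
Things that resemble listed ones, but are neither listed nor needed, are in the scene too. What is shaped like the box_1 but turquoise is not meant. Leave any orange look-alike of the box_2 alone.

How it is judged:
By the outcome, as a careful person would: the job done as asked, in the order asked, and still so for the second after the job is handed in, with the robot touching nothing.
It also fails if it takes over 54 s, if anything falls off the work surface, if the arm or the gripper's body presses on something with over 40 N, if the wrist force passes 120 N, or if a joint passes its speed limit or range.

## Working session

There is one attempt and no reset: what is moved stays moved. The work goes in short steps, Python scripts to look and compute and a tool call to move; the robot and the scene stay as the last step left them, time stands still between calls to the robot, and variables do not carry over. Pictures are saved under pics/ and viewed, at most 10 in all, crops included, and the job is handed in when it is done.

Besides the shell and the picture viewer there is one more tool, called after "Call:" by a JSON object that holds its "name" and its "arguments", one argument or row to a line. jog_arm: Moves the arm, as the interface text tells. Its arguments: {"type":"object","properties":{"motion":{"type":"array"},"grip_force":{"type":"number"}},"required":["motion"]}

```bash
ls; mkdir -p pics; cat > h.py <<'E'
import numpy as np, cv2
from station import bot
def shot(cam,name=None):
    p=bot.read_camera(cam)
    if name: cv2.imwrite(f'pics/{name}.png',p['pixels'][:,:,::-1])
    return p
def world(p,uv,z=0.,T=None):
    T=p['T'] if T is None else T
    d=T[:3,:3]@np.linalg.solve(p['camera_matrix'],[uv[0],uv[1],1.]); o=T[:3,3]
    return o+d*(z-o[2])/d[2]
E
python3 - <<'E'
from h import *
s=bot.get_obs(); print(s['t'],s['eef_pos'],s['tool_rot'],s['contact_force'])
for c in ['top','scene']:
    p=shot(c,c+'0'); print(c,p['T'].round(3).tolist(),p['camera_matrix'].tolist())
    for t in ['box_1','line','jar','beaker','wash_bottle','vial','petri']:
        for f in (bot.spot_in,bot.tip_of):
            print(t,[(np.round(d['xy']).tolist(),round(d['score'],2),world(p,d['xy'])[:2].round(3).tolist()) for d in f(t,p)[:5]])
E
```

```text
pics
0.0 [ 0.30344528 -0.60222286  0.19872509] [-8.68508726e-04  9.72886344e-01  2.31281926e-01 -2.78432665e-04] [-0.25165635  0.00628822  0.6243121 ]
top [[-0.024, -0.988, 0.153, 0.383], [-0.999, 0.02, -0.026, 0.019], [0.023, -0.153, -0.988, 1.322], [0.0, 0.0, 0.0, 1.0]] [[458.88992793886285, 0.0, 325.3616454721795], [0.0, 458.88992793886285, 239.86140986480228], [0.0, 0.0, 1.0]]
box_1 [([433.0, 310.0], 0.97, [0.378, -0.32]), ([248.0, 237.0], 0.82, [0.601, 0.208]), ([390.0, 239.0], 0.79, [0.586, -0.204]), ([190.0, 200.0], 0.65, [0.713, 0.377])]
box_1 [([384.0, 243.0], 0.93, [0.576, -0.188]), ([199.0, 204.0], 0.65, [0.7, 0.352]), ([430.0, 312.0], 0.59, [0.374, -0.31]), ([249.0, 242.0], 0.56, [0.588, 0.206])]
line [([331.0, 256.0], 0.79, [0.541, -0.032]), ([296.0, 178.0], 0.57, [0.775, 0.067])]
line [([330.0, 251.0], 0.92, [0.554, -0.029]), ([249.0, 239.0], 0.72, [0.596, 0.205]), ([482.0, 230.0], 0.55, [0.607, -0.478]), ([281.0, 310.0], 0.21, [0.388, 0.114])]
jar [([296.0, 180.0], 0.69, [0.771, 0.066])]
jar [([294.0, 180.0], 0.84, [0.771, 0.071])]
beaker [([348.0, 165.0], 0.7, [0.814,
[... 876 characters left out ...]
-0.191]), ([389.0, 310.0], 0.78, [0.592, 0.205]), ([299.0, 169.0], 0.75, [0.391, -0.298])]
line [([326.0, 251.0], 0.72, [0.564, -0.02])]
line [([332.0, 251.0], 0.93, [0.553, -0.009])]
jar [([291.0, 314.0], 0.82, [0.754, 0.055])]
jar [([292.0, 322.0], 0.75, [0.767, 0.071])]
beaker [([235.0, 278.0], 0.93, [0.776, -0.116])]
beaker [([242.0, 291.0], 0.72, [0.79, -0.075]), ([493.0, 391.0], 0.65, [0.597, 0.476])]
wash_bottle [([500.0, 373.0], 0.94, [0.553, 0.465])]
wash_bottle [([492.0, 394.0], 0.62, [0.605, 0.477])]
vial [([415.0, 233.0], 0.56, [0.36, 0.101])]
vial [([415.0, 240.0], 0.7, [0.378, 0.116])]
petri [([202.0, 170.0], 0.58, [0.593, -0.499])]
petri [([201.0, 173.0], 0.88, [0.6, -0.492])]
```

```bash
python3 - <<'E'
import cv2
a=cv2.imread('pics/top0.png')[130:350,120:520];cv2.imwrite('pics/top0c.png',cv2.resize(a,(800,440),interpolation=cv2.INTER_CUBIC))
E
```

```text
(no output)
```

View pics/top0c.png

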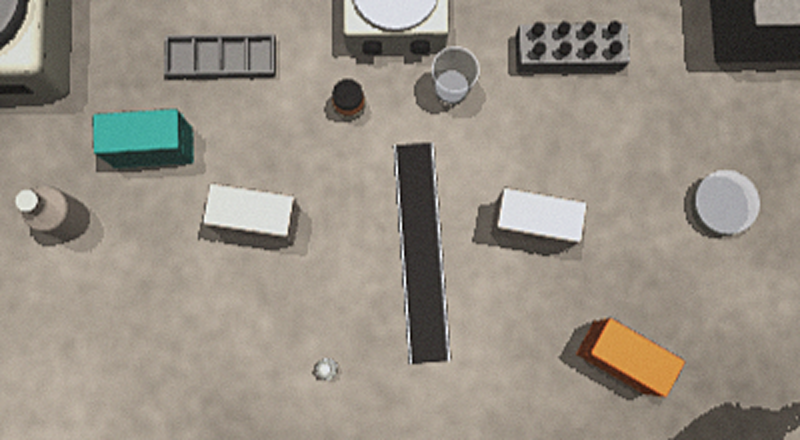

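View pics/scene0.png

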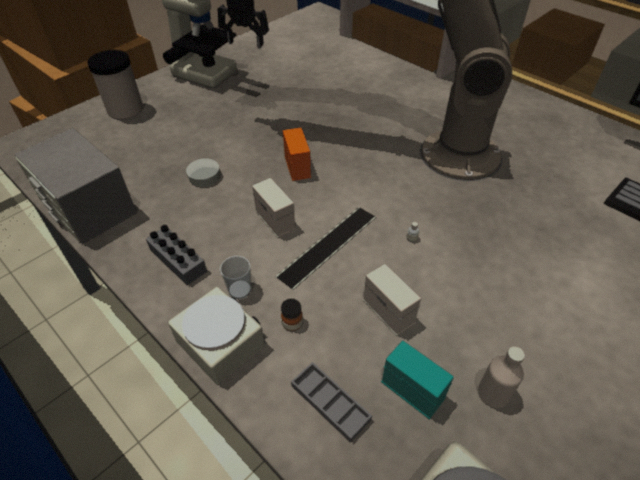

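Top view (crop, 2x): the white boxes are at crop (250,210) and (541,215), with the tape between them. Turquoise is at (137,130) and orange at (638,357). Next I compute poses from the top-face corners.

```bash
python3 - <<'E'
from h import *
p=shot('top')
C={'L':([(209,184),(295,196),(291,237),(204,226)],.096),'R':([(503,187),(586,202),(581,242),(498,226)],.096),
'O':([(611,318),(684,362),(667,397),(592,350)],.096),'T':([(94,113),(178,109),(185,150),(93,154)],.096),'line':([(396,144),(432,143),(449,361),(411,363)],0)}
for k,(c,z) in C.items():
    w=np.array([world(p,(u/2+120,v/2+130),z)[:2] for u,v in c]); m=w.mean(0)
    d=(w[0]+w[3]-w[1]-w[2])/2   # roughly +y long axis
    print(k,w.round(3).tolist(),'mid',m.round(3),'long',np.linalg.norm(d).round(3),'ang from +y deg',np.degrees(np.arctan2(-d[0],d[1])).round(1))
s=bot.get_obs(); w,x,y,z=s['tool_rot']
from scipy.spatial.transform import Rotation as R
print(R.from_quat([x,y,z,w]).as_matrix().round(3), s['gripper_width'])
q=bot.read_camera('wrist'); print(q['tool_from_camera'].round(3).tolist())
E
```

```text
L [[0.628, 0.258], [0.609, 0.142], [0.553, 0.148], [0.57, 0.264]] mid [0.59  0.203] long 0.118 ang from +y deg -8.8
R [[0.616, -0.141], [0.593, -0.253], [0.538, -0.244], [0.562, -0.132]] mid [ 0.577 -0.193] long 0.115 ang from +y deg -11.9
O [[0.435, -0.279], [0.375, -0.373], [0.329, -0.347], [0.393, -0.251]] mid [ 0.383 -0.312] long 0.114 ang from +y deg -33.1
T [[0.729, 0.415], [0.733, 0.301], [0.675, 0.291], [0.672, 0.415]] mid [0.703 0.356] long 0.119 ang from +y deg 1.7
line [[0.702, 0.003], [0.702, -0.051], [0.383, -0.066], [0.382, -0.012]] mid [ 0.542 -0.032] long 0.054 ang from +y deg 1.1
[[ 0.893  0.45   0.   ]
 [ 0.45  -0.893 -0.   ]
 [ 0.     0.    -1.   ]] 1.0028091069096168
[[-0.001, -0.957, -0.289, 0.075], [1.0, -0.001, 0.001, 0.001], [-0.001, -0.289, 0.957, -0.175], [0.0, 0.0, 0.0, 1.0]]
```

Call:
{"name": "jog_arm", "arguments": {
  "motion": [
    [0,0,0.12,50,-20,0,50],
    [0,0,0.24,105,-42,0,50],
    [0,0,0.36,160,-65,0,50],
    [0,0,0.48,215,-87,0,50],
    [0,0,0.58,270,-109,0,50],
    [0,0,0.674,325,-131,0,50],
    [0,0,0.674,380,-153,0,50],
    [0,0,0.674,435,-175,0,50],
    [0,0,0.674,487,-196,0,50],
    [0,0,0.674,487,-196,0,50]
  ]
}}

```text
t: 2.85
eef_pos: [0.6539, -0.2014, 0.1993]
tool_rot: [-0.002, 0.995, -0.099, 0.001]
contact_force: [-0.4, -0.6, 0.1]
gripper_width: 0.583
grasp_force: 0.0
```

Call:
{"name": "jog_arm", "arguments": {
  "motion": [
    [0,0,0,0,0,50,50],
    [0,0,0,0,0,100,50],
    [0,0,0,0,0,135,50],
    [0,0,0,0,0,145,50],
    [0,0,0,0,0,145,50],
    [0,0,0,-12,0,145,50],
    [0,0,0,-24,0,145,50],
    [0,0,0,-32,0,145,50],
    [0,0,0,-38,0,145,50],
    [0,0,0,-44,0,145,50]
  ]
}}

```text
t: 4.1
eef_pos: [0.6078, -0.1997, 0.0553]
tool_rot: [0.0, 0.995, -0.103, 0.001]
contact_force: [1.9, -0.1, 0.9]
gripper_width: 0.584
grasp_force: 0.7
```

Call:
{"name": "jog_arm", "arguments": {
  "motion": [
    [0,0,0,-7,0,0,50],
    [0,0,0,-14,0,0,50],
    [0,0,0,-21,0,0,50],
    [0,0,0,-28,0,0,50],
    [0,0,0,-34,0,0,50],
    [0,0,0,-38,0,0,50],
    [0,0,0,-38,0,0,50]
  ]
}}

```text
t: 4.97
eef_pos: [0.5698, -0.1917, 0.0546]
tool_rot: [-0.0, 0.995, -0.103, -0.0]
contact_force: [1.2, 0.7, -0.0]
gripper_width: 0.587
grasp_force: 0.0
```

```bash
python3 - <<'E'
from h import *
p=shot('scene','scene1')
a=p['pixels'][130:330,200:450,::-1];cv2.imwrite('pics/s1c.png',cv2.resize(a,(750,600)))
E
```

```text
(no output)
```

View pics/s1c.png

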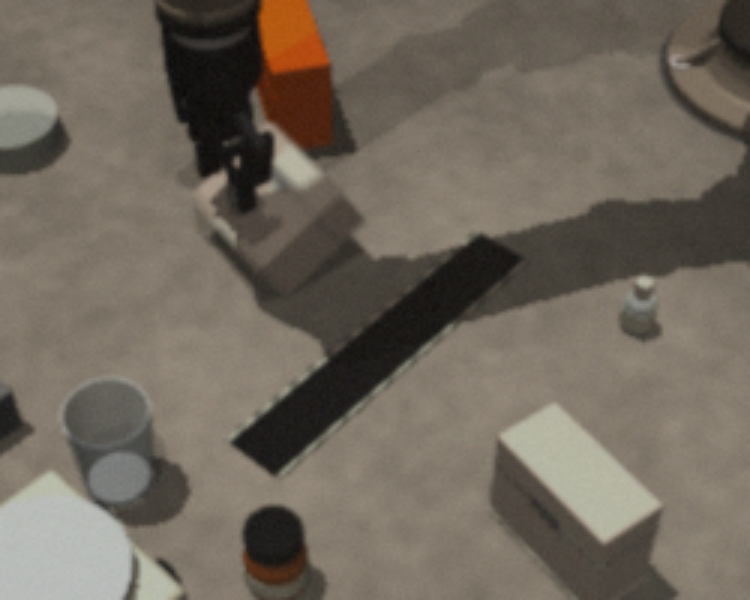

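Call:
{"name": "jog_arm", "arguments": {
  "motion": [
    [0,0,0,-3,0,0,50],
    [0,0,0,0,0,-40,50],
    [0,0,0,0,0,-95,50],
    [0,0,0,0,0,-150,50]
  ]
}}

```text
t: 5.52
eef_pos: [0.5699, -0.1917, 0.2061]
tool_rot: [-0.0, 0.995, -0.103, -0.0]
contact_force: [1.2, 0.0, -0.9]
gripper_width: 0.582
grasp_force: 0.0
```

```bash
python3 - <<'E'
from h import *
p=shot('scene'); q=shot('top')
print([(d['xy'],d['score']) for d in bot.tip_of('stamp',p)[:3]])
a=cv2.resize(p['pixels'][130:330,200:400,::-1],(400,400));b=cv2.resize(q['pixels'][200:350,330:480,::-1],(400,400));cv2.imwrite('pics/s2c.png',np.hstack([a,b]))
E
```

```text
[([390.3, 310.8], 0.86), ([243.1, 290.2], 0.32)]
```

View pics/s2c.png

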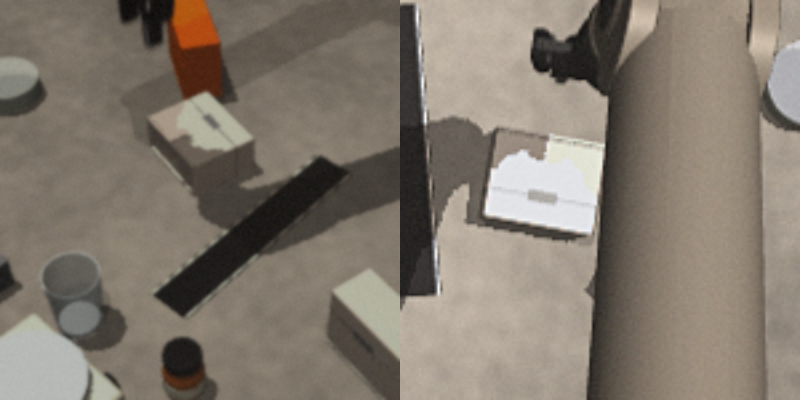

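Right box lies flat; its underside looks blank. Now the left box.

Call:
{"name": "jog_arm", "arguments": {
  "motion": [
    [0,0,-0.052,2,-45,0,50],
    [0,0,-0.052,5,-100,0,50],
    [0,0,-0.052,7,-155,0,50],
    [0,0,-0.052,9,-210,0,50],
    [0,0,-0.052,11,-265,0,50],
    [0,0,-0.052,13,-320,0,50],
    [0,0,-0.052,14,-370,0,50],
    [0,0,-0.052,14,-395,0,50],
    [0,0,-0.052,14,-395,0,50],
    [0,0,-0.052,14,-395,0,50]
  ]
}}

```text
t: 6.92
eef_pos: [0.6653, 0.189, 0.2041]
tool_rot: [0.001, 0.997, -0.079, -0.0]
contact_force: [-0.3, -0.0, -0.5]
gripper_width: 0.586
grasp_force: 0.0
```

Call:
{"name": "jog_arm", "arguments": {
  "motion": [
    [0,0,0,0,0,50,50],
    [0,0,0,0,0,100,50],
    [0,0,0,0,0,140,50],
    [0,0,0,0,0,150,50],
    [0,0,0,0,0,150,50],
    [0,0,0,-12,0,150,50],
    [0,0,0,-24,0,150,50],
    [0,0,0,-32,0,150,50],
    [0,0,0,-38,0,150,50],
    [0,0,0,-44,0,150,50]
  ]
}}

```text
t: 8.18
eef_pos: [0.6219, 0.1989, 0.0552]
tool_rot: [-0.0, 0.997, -0.078, 0.001]
contact_force: [0.9, -0.6, 1.8]
gripper_width: 0.584
grasp_force: 0.5
```

Call:
{"name": "jog_arm", "arguments": {
  "motion": [
    [0,0,0,-7,0,0,50],
    [0,0,0,-14,0,0,50],
    [0,0,0,-21,0,0,50],
    [0,0,0,-28,0,0,50],
    [0,0,0,-34,0,0,50],
    [0,0,0,-39,0,0,50],
    [0,0,0,-42,0,0,50],
    [0,0,0,-42,0,-40,50],
    [0,0,0,-42,0,-95,50],
    [0,0,0,-42,0,-150,50]
  ]
}}

```text
t: 9.43
eef_pos: [0.58, 0.2051, 0.2062]
tool_rot: [0.0, 0.997, -0.078, -0.0]
contact_force: [0.6, -0.2, -1.1]
gripper_width: 0.585
grasp_force: 0.0
```

```bash
python3 - <<'E'
from h import *
p=shot('scene'); q=shot('top')
for n,i in (('scene',p),('top',q)): print(n,[(d['xy'],d['score'],world(i,d['xy'],.028)) for d in bot.tip_of('stamp',i)[:3]],[(d['xy'],d['score'],world(i,d['xy'],.028)) for d in bot.tip_of('box_1_mid',i)[:4]])
a=cv2.resize(p['pixels'][150:350,220:440,::-1],(440,400));b=cv2.resize(q['pixels'][190:340,210:345,::-1],(360,400));cv2.imwrite('pics/s3c.png',np.hstack([a,b]))
E
```

```text
scene [([399.7, 297.6], 0.97, array([0.56531123, 0.21077642, 0.028     ])), ([410.4, 386.5], 0.96, array([0.71735724, 0.35746321, 0.028     ]))] [([413.0, 379.9], 0.61, array([0.70277421, 0.35264321, 0.028     ]))]
top [([480.6, 229.4], 0.36, array([ 0.60537979, -0.46495224,  0.028     ]))] []
```

View pics/s3c.png

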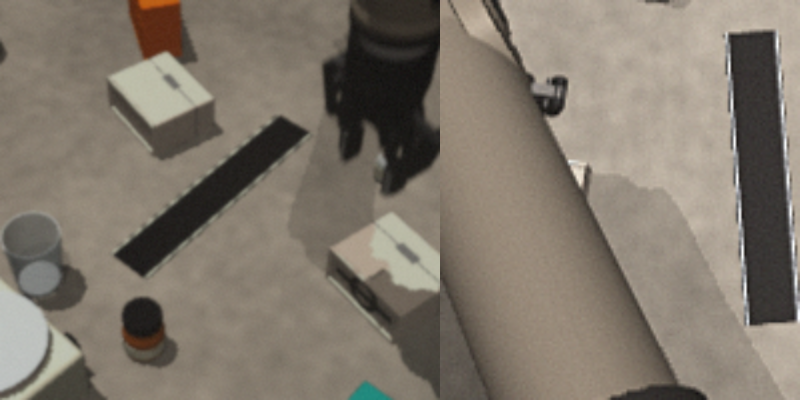

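Crop: the left box shows the ring and bar near (362,295), so it is the stamped one. The right box's underside is blank. Next I turn the tool 90° and go behind the stamped box's outer end.

Call:
{"name": "jog_arm", "arguments": {
  "motion": [
    [0,0,-0.18,-10,-15,0,50],
    [0,0,-0.36,-20,-30,0,50],
    [0,0,-0.54,-30,-45,0,50],
    [0,0,-0.72,-40,-60,0,50],
    [0,0,-0.9,-50,-75,0,50],
    [0,0,-1.08,-60,-90,0,50],
    [0,0,-1.26,-66,-104,0,50],
    [0,0,-1.42,-66,-104,0,50],
    [0,0,-1.57,-66,-104,0,50],
    [0,0,-1.57,-66,-104,0,50]
  ]
}}

```text
t: 10.98
eef_pos: [0.5303, 0.3175, 0.2028]
tool_rot: [-0.0, 0.76, 0.649, -0.002]
contact_force: [0.0, 0.7, 0.6]
gripper_width: 0.586
grasp_force: 0.0
```

```bash
python3 - <<'E'
from h import *
s=bot.get_obs();print(s['q'],s['eef_pos'])
p=shot('scene'); q=shot('top')
for n,i in (('scene',p),('top',q)): print(n,[(d['xy'],d['score'],world(i,d['xy'],.028)) for d in bot.tip_of('stamp',i)[:3]],[(d['xy'],d['score'],world(i,d['xy'],.028)) for d in bot.spot_in('box_1',i)[:5]])
a=cv2.resize(p['pixels'][150:350,220:440,::-1],(440,400));b=cv2.resize(q['pixels'][200:350,210:420,::-1],(560,400));cv2.imwrite('pics/s4c.png',np.hstack([a[:,200:],b]))
E
```

```text
[-0.29208225  0.42304345 -0.46377714  1.66653281  0.20605903  1.10400167
 -0.97168839] [0.53034194 0.31753946 0.20284392]
scene [([402.9, 299.5], 0.98, array([0.56442072, 0.21909334, 0.028     ])), ([414.1, 385.5], 0.69, array([0.71066833, 0.36133512, 0.028     ]))] [([418.4, 379.9], 0.95, array([0.69537044, 0.3602119 , 0.028     ])), ([302.4, 201.1], 0.83, array([ 0.49830133, -0.17082691,  0.028     ])), ([414.9, 287.5], 0.82, array([0.51917849, 0.21797876, 0.028     ])), ([299.8, 153.8], 0.68, array([ 0.36265029, -0.32191367,  0.028     ]))]
top [([241.7, 249.8], 0.72, array([0.56001178, 0.22195914, 0.028     ]))] [([241.7, 265.1], 0.94, array([0.51649173, 0.22177105, 0.028     ])), ([190.3, 200.5], 0.94, array([0.70597587, 0.36968866, 0.028     ])), ([383.1, 268.0], 0.88, array([ 0.49974062, -0.17770969,  0.028     ]))]
```

View pics/s4c.png

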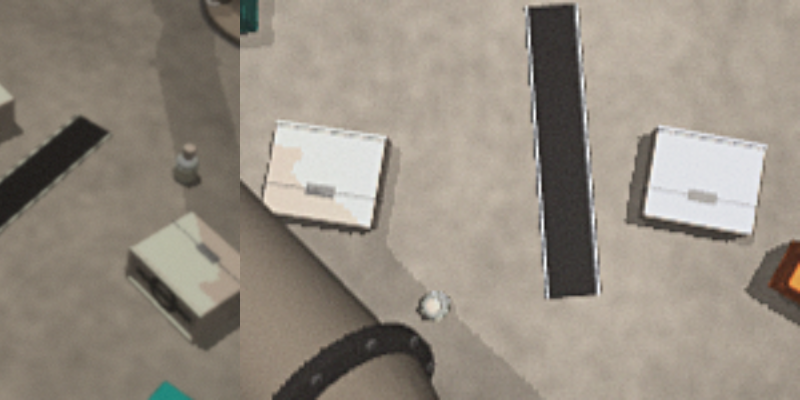

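The top view is clear: stamped box centre ≈(0.512,0.217), path free of the vial. Pushing in stages.

Call:
{"name": "jog_arm", "arguments": {
  "motion": [
    [0,0,0,0,0,55,50],
    [0,0,0,0,0,110,50],
    [0,0,0,0,0,160,50],
    [0,0,0,0,0,180,50],
    [0,0,0,0,0,187,50],
    [0,0,0,-14,0,187,50],
    [0,0,0,-26,0,187,50],
    [0,0,0,-34,0,187,50],
    [0,0,0,-44,0,187,50],
    [0,0,0,-56,0,187,50]
  ]
}}

```text
t: 12.52
eef_pos: [0.5232, 0.2641, 0.0189]
tool_rot: [-0.0, 0.76, 0.65, 0.002]
contact_force: [0.5, 5.0, 5.3]
gripper_width: 0.589
grasp_force: 3.4
```

Call:
{"name": "jog_arm", "arguments": {
  "motion": [
    [0,0,0,-15,0,0,50],
    [0,0,0,-32,0,0,50],
    [0,0,0,-50,0,0,50],
    [0,0,0,-68,0,0,50],
    [0,0,0,-86,0,0,50],
    [0,0,0,-104,0,0,50],
    [0,0,0,-122,0,0,50],
    [0,0,0,-138,0,0,50],
    [0,0,0,-148,0,0,50],
    [0,0,0,-154,0,0,50]
  ]
}}

```text
t: 13.78
eef_pos: [0.4996, 0.1116, 0.0188]
tool_rot: [0.0, 0.76, 0.65, 0.002]
contact_force: [0.7, 6.2, 6.8]
gripper_width: 0.587
grasp_force: 4.3
```

```bash
python3 - <<'E'
from h import *
p=shot('scene'); q=shot('top')
for n,i in (('scene',p),('top',q)): print(n,[(d['xy'],d['score'],world(i,d['xy'],.028)) for d in bot.tip_of('stamp',i)[:3]],[(d['xy'],d['score'],world(i,d['xy'],.028)) for d in bot.spot_in('box_1',i)[:5]])
a=cv2.resize(p['pixels'][150:350,220:440,::-1],(440,400));b=cv2.resize(q['pixels'][200:350,210:420,::-1],(560,400));cv2.imwrite('pics/s5c.png',np.hstack([a[:,:240],b]))
E
```

```text
scene [([352.3, 251.0], 0.56, array([0.53659983, 0.04257796, 0.028     ])), ([415.1, 386.2], 0.55, array([0.7104741 , 0.36360945, 0.028     ]))] [([360.6, 243.0], 0.82, array([0.50302902, 0.03975331, 0.028     ])), ([298.9, 154.0], 0.79, array([ 0.36514491, -0.32313897,  0.028     ])), ([302.2, 201.5], 0.71, array([ 0.49975168, -0.17009522,  0.028     ])), ([417.7, 378.5], 0.68, array([0.69394545, 0.35743551, 0.028     ]))]
top [([196.8, 203.4], 0.91, array([0.6970959 , 0.35096402, 0.028     ])), ([303.1, 259.2], 0.77, array([0.52958845, 0.04857831, 0.028     ]))] [([317.8, 266.0], 0.91, array([0.50937643, 0.00734388, 0.028     ])), ([433.9, 307.9], 0.86, array([ 0.38451512, -0.31586863,  0.028     ])), ([381.3, 268.4], 0.69, array([ 0.49871384, -0.17254095,  0.028     ])), ([190.6, 199.2], 0.56, array([0.70979638, 0.36891367, 0.028     ]))]
```

View pics/s5c.png

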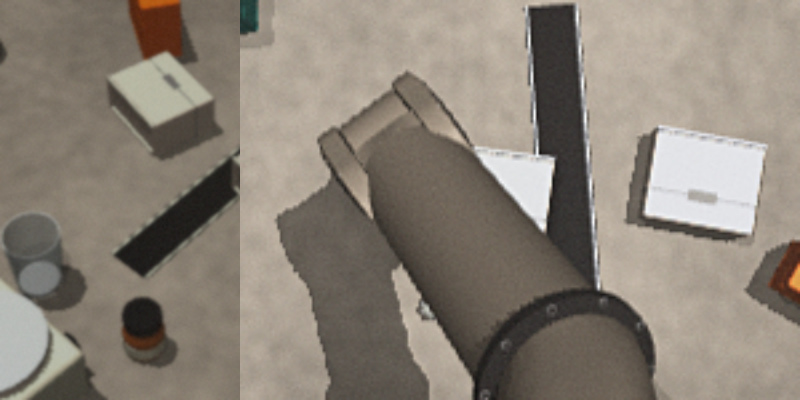

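Box is tracking straight, centre ≈(0.489,0.043). About 72 mm to go, then back off and lift.

Call:
{"name": "jog_arm", "arguments": {
  "motion": [
    [0,0,0,-10,0,0,50],
    [0,0,0,-22,0,0,50],
    [0,0,0,-34,0,0,50],
    [0,0,0,-46,0,0,50],
    [0,0,0,-56,0,0,50],
    [0,0,0,-64,0,0,50],
    [0,0,0,-69,0,0,50],
    [0,0,0,-72,0,0,50],
    [0,0,0,-72,0,0,50],
    [0,0,0,-62,0,0,50]
  ]
}}

```text
t: 15.32
eef_pos: [0.4882, 0.0481, 0.0177]
tool_rot: [0.0, 0.761, 0.649, -0.001]
contact_force: [0.1, -0.2, 0.2]
gripper_width: 0.587
grasp_force: 0.0
```

Call:
{"name": "jog_arm", "arguments": {
  "motion": [
    [0,0,0,15,0,0,50],
    [0,0,0,30,0,-10,50],
    [0,0,0,40,0,-55,50],
    [0,0,0,70,0,-110,50],
    [0,0,0,120,0,-165,50],
    [0,0,0,170,0,-200,50],
    [0,0,0,220,0,-200,50],
    [0,0,0,250,0,-200,50],
    [0,0,0,250,0,-200,50]
  ]
}}

```text
t: 16.45
eef_pos: [0.5262, 0.3005, 0.2181]
tool_rot: [-0.001, 0.758, 0.652, 0.0]
contact_force: [-0.0, -0.4, -0.0]
gripper_width: 0.584
grasp_force: 0.0
```

```bash
python3 - <<'E'
from h import *
p=shot('scene'); q=shot('top')
for n,i in (('scene',p),('top',q)): print(n,[(d['xy'],d['score'],world(i,d['xy'],.028)) for d in bot.tip_of('stamp',i)[:3]],[(d['xy'],d['score'],world(i,d['xy'],.028)) for d in bot.tip_of('box_1_mid',i)[:5]])
a=cv2.resize(p['pixels'][150:350,220:440,::-1],(440,400));b=cv2.resize(q['pixels'][200:350,210:420,::-1],(560,400));cv2.imwrite('pics/s6c.png',np.hstack([a[:,:240],b]))
E
```

```text
scene [([335.1, 230.8], 0.78, array([ 0.51671325, -0.03352887,  0.028     ])), ([415.2, 387.8], 0.61, array([0.71299468, 0.36576224, 0.028     ]))] [([414.9, 377.7], 0.95, array([0.69642948, 0.35246906, 0.028     ])), ([347.8, 227.8], 0.59, array([ 0.48676307, -0.01764376,  0.028     ]))]
top [([328.8, 261.3], 0.67, array([ 0.52207664, -0.02411508,  0.028     ])), ([194.9, 203.3], 0.56, array([0.69748837, 0.35639124, 0.028     ]))] [([194.1, 200.9], 0.85, array([0.70460153, 0.35881557, 0.028     ])), ([327.7, 275.2], 0.77, array([ 0.48274388, -0.02003693,  0.028     ]))]
```

View pics/s6c.png

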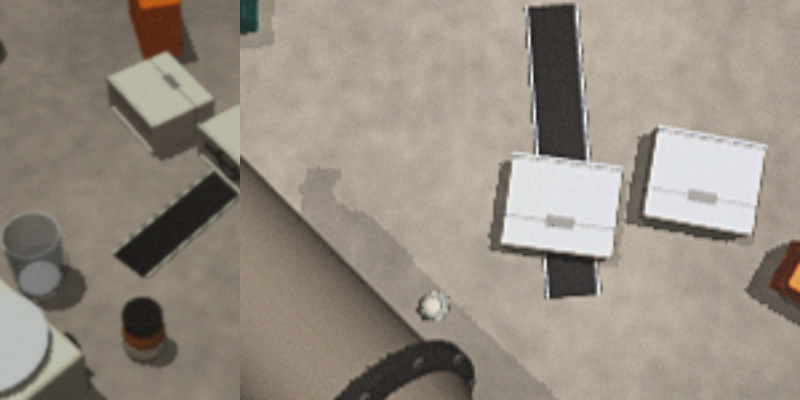

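The box centre is at crop (562,206) and the tape centre there is ≈(567,206), so it is about 5 mm off. The blank box hasn't moved and the arm is clear, so I'm handing in.

```bash
python3 -c "
from station import bot
print(bot.hand_in())"
```

```text
the job is handed in; nothing more can be done
None
```

Both boxes were tipped onto a broad face, the stamped (left) one was pushed until its middle lay about 5 mm from the dispatch tape's centre line, the blank one was left where it fell, and the job was handed in at about 16.5 s of the 54 s allowed (no verdict was returned).

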